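# Show the plaster rosette to the record camera

### The arm

A 6-joint arm with a two-finger parallel gripper is mounted at the origin on the work surface. World frame = base frame: x ahead of the robot, y to its left, z up, the work surface at z = 0. Lengths are in mm, angles in rad, forces in N, time in s.
With the tool pointing down it reaches from about 300 to 875 mm from the base axis. Payload 6.4 kg.
Tool frame: the origin (TCP) lies between the finger pads; the fingertips stand ctrl.tip_extent ahead of it and the grasp point (between the pads) lies 6 mm ahead of it (ctrl.tip_extent is the distance from the TCP to the fingertips, in mm); z points along the fingers, y is the line along which they close (so a half turn about z gives the same grasp; the last joint's range is limited). The gripper opens to 85 mm and grips with 20 to 120 N. Pads are 22 mm wide; open, the fingers measure 114 mm over their backs; the gripper's body (76 mm by 85 mm) begins 54 mm behind the grasp point. The pads swing forward as they close: fully open they stand 13 mm farther back than shut.
Start: joints at [-1.352, 0.181, 1.607, -0, 1.354, -0.206], TCP at [236.997, -523.902, 256.288] pointing down, gripper open.
Joint ranges: [-2.99, 2.99], [-0.89, 2.07], [0.3, 2.58], [-1.14, 4.28], [0, 2.63], [-3.12, 3.12]. Speed limits (rad/s): [2.57, 2.57, 3.01, 3.14, 3.14, 3.14].

### API

Orientations are given as a unit quaternion [x, y, z, w].
In Python, from cell import monitor, optics, ticket, ctrl gives the robot as it stands.
- The arm moves only by the tool arm_command, never from a script. Its argument "plan" is a list of rows, each an object with "dp": the shift along the world's x, y, z in mm, a list of three; "roll": the turn about the world's z in degrees; "gripper": the opening, from 0 (shut) to 1 (fully open). In form: [{"dp": [dx, dy, dz], "roll": roll, "gripper": gripper}, ...]. A call has 1 to 8 rows; each row is the pose to reach, as a shift and turn from the pose commanded when the call began; what a row does not reach only later rows make up. A row lasts 1/8 s, in which the tool goes at most 62.5 mm and 10.7 degrees, less where a joint would pass 70% of its speed; a pose out of reach is approached as far as the arm can. A call with a gripper value outside its range is refused whole. The fingers move at their own pace and stop on an object; "force" is the grip in N (left out, the last holds). Time passes only in rows, so rows that repeat a pose let the fingers close. It gives the time, the measured TCP pose, the force, the opening and the grip force at its end, in the units of the state.
- monitor.sense(): the state, without advancing time (a new reading comes with each control period).
- optics.capture(name): name is "side" or "top"; returns a dict with "frame" (480x640x3 uint8, red, green, blue), "z_map" (480x640 float32, mm along the optical axis (not along the pixel's ray), 0 where there is no reading), "fx", "fy", "cx", "cy" (pixels), "k1" (the pictures are not rectified: a ray, as slopes to the right and down, at radius r is drawn at 1 + k1 r^2 times it, then the intrinsics apply), "camera_from_world" (4x4, takes a point from world to camera coordinates). Camera axes: x right, y up, looking along -z (the intrinsics and any distortion apply to the point x, -y, -z); pixel columns grow to the right and rows downward; lengths in mm; the calibration is good to about 2 mm. A picture is of the moment at which its call begins.
- ticket.sign_off(): hands the job in; it is judged then, once.
Trained networks look in a picture, given as the dict that the camera call returned (one of the last four; its "shot" number tells which), for a name from the list of things; names that differ only in an ending like _2 or _b are one class to them, and where a whole thing is asked for, a point or a joint stands for the part that bears it (a point fixed in the world has none). Each returns a list of dicts, best first, with "confidence" (0 to 1); they miss things now and then, are a little off and sometimes report something else, mostly with a low value. They report only what shows in the picture. A call takes as long as a camera call. They do not tell look-alikes from the thing itself.
- optics.search_frame(picture, thing): "position" ([column, row] as shares, 0 to 1, of the picture: columns of its width, rows of its height, amid what is visible of it).
The state is a dict: "t": time; "joint_pos": joint angles; "dq": joint speeds; "joint_efforts": joint torques, N m; "tcp_pos": TCP position; "tcp_rot": TCP orientation; "ft_force": force on the tool from outside, world axes, zero at the start; "wrist_torque": the same for the moment, N m; "width": finger opening in mm; "grip_force": force on a finger pad.
Only numpy, scipy, OpenCV 4.12 (cv2) and the standard library are available. Lean on these libraries where they do the work, as an engineer would, in place of code of your own. Each camera call takes 0.05 s, during which the arm holds its last target. There are 200 camera calls.

### The job

Swing the photo scale across the camera's view until it snaps into its ball catch. Then lift the cream plaster rosette block out of the rack by its two side edges, fingers off the carving, and hold it up for the picture: upright, the rosette's centre on the lens axis straight above the scale, its carved face square to the lens and in the plane of the scale's printed face. Finish while still holding it there in the air, steady and touching nothing else, the scale still in its catch and the other pieces, trowel and tub left where they were.

Things in the scene. Friction and masses are not known exactly. Their poses are not given: they have to be found in the camera images.
- stand: Recording stand, fixed: 360 x 44 mm aluminium rail, 240 mm dark cross foot, black camera on a column. Origin on the table under the focus point; +x runs along the rail to the camera, z up. The lens axis is level, 200 mm up, and looks along -x. Two 12 mm posts at x about -3 mm: hinge post at y = -95, catch post at y = +85 mm, its stop bracket 119 mm tall, on the camera side of the bar.
- lens (a point): Centre of the lens's front glass: stand frame (180, 0, 200) mm.
- focus (a point): Point to be photographed, where the centre of the rosette's face belongs: stand frame (0, 0, 200) mm, on the lens axis, 180 mm in front of the lens, in the plane of the shut scale's printed face and 60 mm above its top edge.
- scale (a joint): Swing of the photo scale on its upright hinge, rad. 0: shut in the catch, along the stand's +y, checked face to the camera. Grows as it opens away from the camera, to 1.35: at angle a the bar points along the stand's (-sin a, cos a). Starts at 0.75 to 1.2. Turns lightly, stays where left; near 0.03 it rides over a sprung ball (2 to 3 N at the tip, 4 to 5 N at mid-scale), then snaps against its stop at 0.
- scale_hinge (a point): On the hinge axis at half the height of the bar, 127.5 mm above the table.
- scale_mid (a point): Middle of the scale's printed face, 95 mm from the hinge axis. The bar is 6 mm thick (hinge axis in mid-thickness), 25 mm tall, 115 to 140 mm above the table, and reaches 190 mm from the axis; it hangs in free air, nothing under it but the cross foot, except at the two posts.
- rack: Rack of pale wood, fixed, 210 (x) x 90 (y) x 40 mm high. Origin under its centre on the table, z up. Three grooves across it along y, 28 mm wide, at x = -60, 0, +60 mm, their floor 12 mm above the table; one salvaged piece stands upright in each, in any order.
- rosette: Cream plaster block standing in one groove: 24 mm thick (x), 56 wide (y), 90 tall (z), 0.13 to 0.21 kg, a round carved rosette in the middle of its +x face. Origin at the centre of its underside, z up. The face looks along the rack's +x within a few degrees. 62 mm of it stands above the rack. Take it across its 56 mm width, near the top.
- rosette_face (a point): Centre of the carved face: rosette frame (12, 0, 45) mm.
- carving: The carved rosette itself, a relief 4 mm high and 44 mm across on the +x face of the block, 6 mm in from the side edges; not to be pressed by the fingers. Same origin and axes as the block.
- tile: Terracotta tile piece with a green glazed face in another groove, 22 x 58 x 100 mm tall; origin under its centre.
- oak: Dark oak moulding offcut in another groove, 22 x 54 x 74 mm tall; origin under its centre.
- trowel: Margin trowel lying on the table: steel blade 130 x 50 mm to +x, yellow handle to -x, 265 mm long in all; origin near the neck, on the table.
- tub: Black plastic mixing tub, 120 mm across and 110 mm tall; origin under its centre.
There are look-alikes about, which are no part of the job. Of the things shaped like the rosette, the cream one is meant. Of the things that look like the rack, take the one that is farthest to the robot's right at the start.

How it is judged (in metres and radians):
On the way, in this order (a step that is already met when the one before it is completed fails the run):
1. the photo scale is snapped into its catch while the rosette block still stands in the rack (value of joint scale below 0.02 rad and distance of rosette from where it was at the start of the episode below 0.015 m), for 0.3 s.
2. the rosette block is lifted clear of the rack (z of rosette in the frame of rack above 0.05 m and contact force between the fingers and rosette above 1 N and contact force between rosette and rack below 0.1 N), for 0.1 s.
At the end, for the whole second after the job is handed in: Held in the fingers, touching nothing else, still: centre of the carved face within 12 mm of the focus point in depth, sideways and height; upright within 8 degrees, face to the lens and square to it within 8 degrees; the scale in its catch (under 0.02 rad) (x of rosette_face in the frame of stand between -0.012 and 0.012 m and y of rosette_face in the frame of stand between -0.012 and 0.012 m and height (world z) of rosette_face between 0.188 and 0.212 m and angle between rosette's own z axis and vertical below 0.14 rad and angle between the x axis of rosette and the x axis of stand, either way round below 0.14 rad and x of lens in the frame of rosette above 0.1 m and linear speed of rosette below 0.02 m/s and angular speed of rosette below 0.2 rad/s and contact force between the fingers and rosette above 1 N and contact force between rosette and stand below 0.1 N and contact force between rosette and rack below 0.1 N and value of joint scale below 0.02 rad); the arm keeps its last pose, push and grip.
It fails at once if the fingers press on the carving (contact force between the fingers and carving above 1 N).
It fails at once if the tile or the oak piece is moved by more than 25 mm or tipped (distance of any of tile, oak from where it was at the start of the episode above 0.025 m or angle between any of tile, oak's own z axis and vertical above 0.4 rad).
It fails at once if the trowel or the tub is moved by more than 25 mm (distance of any of trowel, tub from where it was at the start of the episode above 0.025 m).
It also fails if it takes over 58 s, if anything falls off the work surface, if the arm or the gripper's body presses on something with over 40 N, if the wrist force passes 120 N, or if a joint passes its speed limit or range.

## Working session

There is one attempt and no reset: what is moved stays moved. The work goes in short steps, Python scripts to look and compute and a tool call to move; the robot and the scene stay as the last step left them, time stands still between calls to the robot, and variables do not carry over. Pictures are saved under pics/ and viewed, at most 10 in all, crops included, and the job is handed in when it is done.

Besides the shell and the picture viewer there is one more tool, called after "Request:" by a JSON object that holds its "api" and its "payload". arm_command: Moves the arm, as the interface text tells. Its arguments: {"type":"object","properties":{"plan":{"type":"array","items":{"type":"object","properties":{"dp":{"type":"array","items":{"type":"number"}},"roll":{"type":"number"},"gripper":{"type":"number"}}}},"force":{"type":"number"}},"required":["plan"]}

```bash
mkdir -p pics; cat > h.py <<'E'
import numpy as np, cv2
from cell import monitor, optics, ticket, ctrl
def cap(n,save=None):
    p=optics.capture(n)
    if save: cv2.imwrite(f'pics/{save}.png',p['frame'][:,:,::-1])
    return p
def cloud(p):
    h,w=p['z_map'].shape
    u,v=np.meshgrid(np.arange(w),np.arange(h))
    K=np.array([[p['fx'],0,p['cx']],[0,p['fy'],p['cy']],[0,0,1.]])
    q=cv2.undistortPoints(np.stack([u,v],-1).reshape(-1,1,2).astype(float),K,np.array([p['k1'],0,0,0.])).reshape(h,w,2)
    z=p['z_map'].astype(float)
    P=np.stack([q[...,0]*z,-q[...,1]*z,-z,np.ones_like(z)],-1)
    W=P@np.linalg.inv(p['camera_from_world']).T
    W=W[...,:3]; W[z==0]=np.nan
    return W
E
python3 - <<'E'
from h import *
s=monitor.sense(); print(s); print(ctrl.tip_extent)
for n in ('side','top'):
    p=cap(n,n+'0'); W=cloud(p)
    np.save(n+'0.npy',W)
    c=-p['camera_from_world'][:3,:3].T@p['camera_from_world'][:3,3]; print(n,c.round(),p['fx'])
    for t in ('stand','rack','rosette','tile','oak','trowel','tub','scale'):
        for d in optics.search_frame(p,t)[:4]:
            x,y=d['position']; x=int(x*640);y=int(y*480)
            print(t,round(d['confidence'],2),x,y,W[min(y,479),min(x,639)].round())
E
```

```text
{'t': 0.0, 'joint_pos': array([-1.35230101e+00,  1.81537463e-01,  1.60802705e+00, -1.92144631e-05,
        1.35379855e+00, -2.06286154e-01]), 'dq': array([ 0.00052834, -0.00022629,  0.00107735, -0.00201962, -0.00091696,
        0.00013728]), 'joint_efforts': array([ 2.04723538e-04, -4.44870400e+01, -3.51337695e+01, -2.09088075e-04,
        8.88305018e-03,  2.09255921e-05]), 'tcp_pos': array([ 236.87304934, -523.37301607,  255.37692654]), 'tcp_rot': array([ 9.77528927e-01,  2.10799464e-01, -1.47836893e-05, -8.85131312e-04]), 'ft_force': array([ 0.10297234,  0.14731321, -0.03908742]), 'wrist_torque': array([ 0.03902278,  0.0244585 , -0.0068084 ]), 'grip_force': 0.0, 'width': 85.39296057756395}
25.0
side [  472. -1143.   896.] 601.531208696224
stand 0.66 351 233 [nan nan nan]
rack 0.79 403 297 [ 834. -119.   13.]
rack 0.61 295 334 [ 571. -231.   41.]
rosette 0.66 268 319 [ 518. -234.   91.]
rosette 0.63 208 341 [ 397. -265.   79.]
tile 0.85 325 303 [ 637. -210.   97.]
oak 0.84 296 316 [ 576. -215.   75.]
trowel 0.83 310 454 [ 562. -496.    6.]
tub 0.56 226 168 [458. 422. 100.]
scale 0.67 298 317 [ 580. -215.   71.]
scale 0.65 253 202 [518. 143. 143.]
scale 0.22 323 304 [ 634. -208.   93.]
top [ 481.   -3. 1411.] 544.1600264159231
stand 0.86 249 204 [730. 155.  17.]
rack 0.68 353 164 [ 836. -118.    5.]
rack 0.6 385 267 [ 561. -191.   40.]
rack 0.56 393 285 [ 514. -201.  101.]
rosette 0.63 389 282 [ 522. -191.  101.]
rosette 0.53 406 333 [ 399. -231.   89.]
rosette 0.28 254 199 [742. 142.  20.]
tile 0.64 383 236 [ 632. -179.  108.]
tile 0.37 395 284 [ 517. -205.  104.]
oak 0.82 387 259 [ 578. -190.   88.]
oak 0.25 500 264 [ 568. -496.    2.]
trowel 0.77 503 265 [ 565. -500.   11.]
tub 0.85 115 313 [452. 500.   8.]
scale 0.83 238 286 [519. 185.  -2.]
```

View pics/side0.png

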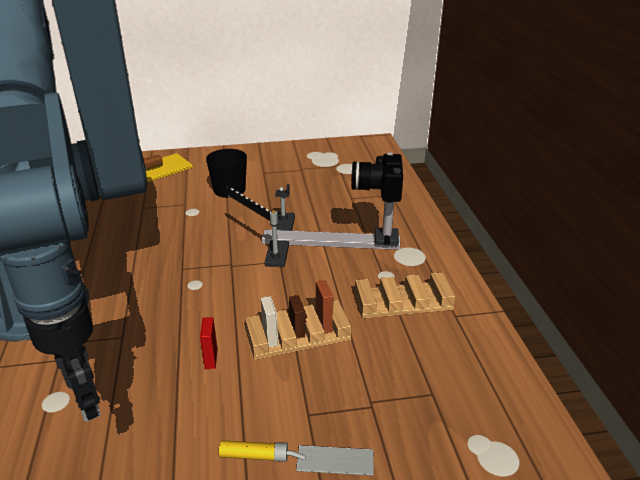

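View pics/top0.png

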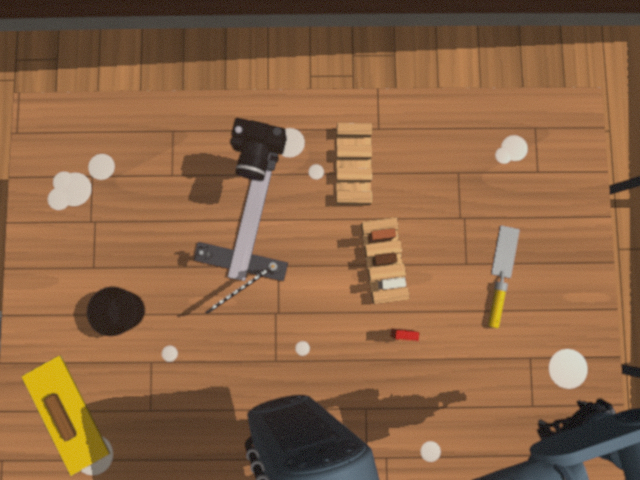

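The side view shows the cream block at (268,322), oak at (297,315) and tile at (324,305) in the rack on the right; the scale runs from the hinge post (275,225) to (228,190). The top view shows the rail from (262,170) to (238,275), the posts at (203,252) and (272,267), and the scale tip at (208,311).

```bash
python3 - <<'E'
from h import *
for n in ('top','side'):
    W=np.load(n+'0.npy'); P=W.reshape(-1,3)
    f=cv2.imread(f'pics/{n}0.png').reshape(-1,3).astype(int)
    def sel(x0,x1,y0,y1,z0,z1):
        with np.errstate(all='ignore'): return (P[:,0]>x0)&(P[:,0]<x1)&(P[:,1]>y0)&(P[:,1]<y1)&(P[:,2]>z0)&(P[:,2]<z1)
    def line(m,l):
        Q=P[m]; print(n,l,len(Q),end=' ')
        if len(Q)<5: print(); return
        r=cv2.minAreaRect(Q[:,:2].astype(np.float32)); print('rect',np.round(r[0]),np.round(r[1]),round(r[2],1),'zmed',np.median(Q[:,2]).round(1),'mean',Q.mean(0).round(1), end=' ')
        vx,vy,_,_=cv2.fitLine(Q[:,:2].astype(np.float32),cv2.DIST_HUBER,0,.01,.01).ravel(); print('dir',np.degrees(np.arctan2(vy,vx)).round(1))
    g=f.max(1)-f.min(1)
    line(sel(380,640,40,330,108,150)&(g<60),'bar')
    line(sel(500,850,50,200,8,40)&(g<60)&(f.min(1)>90),'rail')
    line(sel(480,640,20,300,5,40)&(f.max(1)<80),'foot')
    line(sel(480,545,-260,-140,60,115)&(f.min(1)>110),'ros')
    line(sel(545,600,-260,-130,60,100),'oak')
    line(sel(600,680,-260,-130,60,125),'tile')
    line(sel(440,720,-280,-100,30,46),'rack')
    line(sel(700,850,20,220,150,270),'cam')
E
```

```text
top bar 387 rect [550. 167.] [169. 182.] 9.1 zmed 138.3 mean [524.2 166.8 134.6] dir -56.6
top rail 1805 rect [676. 149.] [283. 118.] 3.5 zmed 17.2 mean [668.2 154.5  17.3] dir -14.4
top foot 568 rect [581. 180.] [236.  46.] 75.9 zmed 14.0 mean [580.7 184.4  14.6] dir 74.6
top ros 220 rect [ 520. -202.] [23. 57.] 6.9 zmed 101.2 mean [ 519.  -201.7  100.5] dir -84.7
top oak 251 rect [ 581. -187.] [27. 54.] 6.1 zmed 85.0 mean [ 579.5 -185.6   82.6] dir -82.7
top tile 288 rect [ 638. -179.] [23. 58.] 6.4 zmed 110.3 mean [ 636.  -176.9  105.1] dir -84.5
top rack 1710 rect [ 579. -191.] [210.  90.] 7.4 zmed 39.4 mean [ 575.5 -191.1   39.3] dir 7.7
top cam 1860 rect [801. 115.] [ 97. 125.] 0.1 zmed 228.5 mean [809.6 116.9 224.9] dir -50.3
side bar 570 rect [550. 163.] [167. 189.] 8.6 zmed 129.5 mean [521.5 153.2 128.9] dir -56.3
side rail 1208 rect [690. 144.] [307. 126.] 2.9 zmed 17.1 mean [694.4 143.3  16.8] dir -14.6
side foot 739 rect [574. 178.] [246.  73.] 76.4 zmed 14.2 mean [580.9 154.3  14.9] dir 75.6
side ros 351 rect [ 522. -205.] [22. 63.] 6.2 zmed 99.8 mean [ 522.6 -216.1   92. ] dir -83.4
side oak 333 rect [ 583. -189.] [28. 60.] 7.3 zmed 83.6 mean [ 580.4 -197.3   79.4] dir -76.4
side tile 502 rect [ 640. -181.] [24. 65.] 6.7 zmed 100.5 mean [ 638.1 -192.    95.3] dir -74.8
side rack 2018 rect [ 581. -194.] [211.  95.] 7.6 zmed 39.6 mean [ 576.4 -203.9   39.2] dir 5.7
side cam 1452 rect [802. 108.] [ 94. 126.] 0.6 zmed 217.4 mean [810.7  92.6 213.3] dir -41.4
```

```bash
python3 - <<'E'
from h import *
th=np.radians(-14.4); R=np.array([[np.cos(th),np.sin(th)],[-np.sin(th),np.cos(th)]])
for n in ('top','side'):
    W=np.load(n+'0.npy'); P=W.reshape(-1,3); P=P[~np.isnan(P[:,0])]
    P=P[(P[:,0]>400)&(P[:,1]>0)&(P[:,1]<420)&(P[:,0]<900)]
    S=P.copy(); S[:,:2]=(P[:,:2])@R.T   # rotated about world origin
    # rail
    m=(abs(P[:,2]-17)<5)&(P[:,0]>610)&(P[:,0]<760)&(S[:,1]>250)&(S[:,1]<380)
    for a in range(510,740,40):
        q=S[m&(abs(S[:,0]-a)<20)]
        if len(q): print(n,'rail',a,np.percentile(q[:,1],[2,50,98]).round(1),len(q))
    m=(P[:,2]>100)&(P[:,2]<175)&(P[:,0]<680)&(P[:,1]<300)
    q=S[m]; 
    H,xe,ye=np.histogram2d(q[:,0],q[:,1],bins=[np.arange(300,560,10),np.arange(180,460,10)])
    for i in range(H.shape[0]):
        if H[i].sum(): print(int(xe[i]),{int(ye[j]):int(H[i,j]) for j in np.nonzero(H[i])[0]}, 'zmax',q[(q[:,0]>=xe[i])&(q[:,0]<xe[i+1]),2].max().round())
    m=(P[:,2]>150)&(P[:,0]>680); q=S[m]; print('cam x',np.percentile(q[:,0],[.5,2,10,90,98]).round(1))
    l=q[(q[:,0]<np.percentile(q[:,0],.5)+30)]; print('lens y',np.percentile(l[:,1],[2,50,98]).round(1),'z',np.percentile(l[:,2],[2,50,98]).round(1))
E
python3 - <<'E'
import cv2
a=cv2.imread('pics/side0.png')[140:280,200:420]; b=cv2.imread('pics/top0.png')[220:330,180:310]
a=cv2.resize(a,None,fx=3.6,fy=2.6); a=cv2.resize(a,(471,300),interpolation=3)
b=cv2.resize(b,(354,300),interpolation=3)
a=cv2.resize(a,(440,300))
cv2.imwrite('pics/crop1.png',cv2.hconcat([a,b]))
E
```

```text
top rail 550 [296.9 326.  376.4] 156
top rail 590 [296.4 317.6 338.8] 239
top rail 630 [296.9 317.7 339.3] 240
top rail 670 [298.  319.  339.6] 226
top rail 710 [297.9 314.7 339.9] 75
370 {340: 4} zmax 140.0
380 {330: 7, 340: 12} zmax 143.0
390 {320: 4, 330: 17} zmax 145.0
400 {310: 3, 320: 17, 330: 3} zmax 142.0
410 {300: 2, 310: 15, 320: 5} zmax 149.0
420 {300: 16, 310: 6} zmax 146.0
430 {290: 15, 300: 7} zmax 144.0
440 {280: 13, 290: 9} zmax 147.0
450 {270: 10, 280: 12} zmax 147.0
460 {260: 7, 270: 15} zmax 141.0
470 {250: 5, 260: 15, 270: 1} zmax 144.0
480 {240: 5, 250: 14, 260: 2} zmax 144.0
490 {230: 4, 240: 15, 250: 2, 390: 1, 400: 2} zmax 144.0
500 {220: 1, 230: 16, 240: 5, 390: 4, 400: 9} zmax 144.0
510 {210: 13, 220: 19, 230: 5, 390: 9, 400: 12, 410: 1} zmax 149.0
520 {210: 15, 220: 17, 230: 1, 390: 8, 400: 10, 410: 3} zmax 149.0
530 {390: 7, 400: 6, 410: 3} zmax 123.0
cam x [701.5 702.1 711.7 809.9 818.4]
lens y [286.6 316.  349.9] z [181.2 224.9 235.4]
side rail 550 [292.6 321.4 375.6] 102
side rail 590 [293.7 312.2 338.8] 164
side rail 630 [293.5 311.9 340.5] 165
side ra
[... 192 characters left out ...]
ax 142.0
410 {300: 5, 310: 21, 320: 4} zmax 141.0
420 {290: 2, 300: 23, 310: 7} zmax 142.0
430 {290: 24, 300: 8} zmax 141.0
440 {280: 23, 290: 10} zmax 142.0
450 {270: 10, 280: 23} zmax 143.0
460 {260: 17, 270: 16} zmax 143.0
470 {250: 12, 260: 21, 270: 1} zmax 142.0
480 {240: 6, 250: 27, 260: 2} zmax 141.0
490 {230: 4, 240: 27, 250: 1} zmax 142.0
500 {220: 2, 230: 35, 240: 1, 380: 3, 390: 1} zmax 144.0
510 {210: 26, 220: 11, 230: 7, 380: 1, 390: 14, 400: 4} zmax 143.0
520 {200: 2, 210: 63, 220: 13, 230: 1, 380: 1, 390: 3, 400: 2} zmax 148.0
530 {210: 14, 220: 4, 380: 5, 390: 15, 400: 4, 410: 2} zmax 143.0
cam x [704.8 707.7 720.5 815.3 822.9]
lens y [283.1 293.1 324.3] z [176.1 214.8 235. ]
```

View pics/crop1.png

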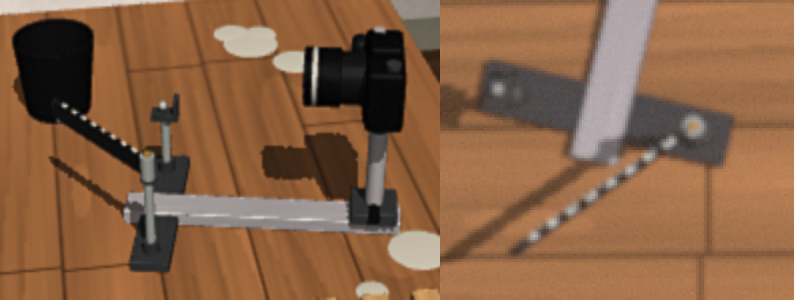

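The crop confirms the layout: bar open behind the posts, hinge post in the foreground. Estimates: stand origin near (585,177) with yaw −14.4°, scale angle about 0.84, rosette at (521,−203) with yaw 6.7°. I'll go behind the bar with the gripper shut.

Request:
{"api": "arm_command", "payload": {"plan": [{"dp": [207, 675, 0], "roll": -39, "gripper": 0}, {"dp": [207, 675, 0], "roll": -39, "gripper": 0}, {"dp": [207, 675, 0], "roll": -39, "gripper": 0}, {"dp": [207, 675, 0], "roll": -39, "gripper": 0}, {"dp": [207, 675, 0], "roll": -39, "gripper": 0}, {"dp": [207, 675, 0], "roll": -39, "gripper": 0}, {"dp": [207, 675, 0], "roll": -39, "gripper": 0}, {"dp": [207, 675, 0], "roll": -39, "gripper": 0}], "force": 40}}

```text
t: 1.9
tcp_pos: [383.9, -44.1, 256.8]
tcp_rot: [0.992, -0.128, 0.001, 0.0]
ft_force: [1.7, -0.7, -0.0]
width: 0.0
grip_force: 0.0
```

Request:
{"api": "arm_command", "payload": {"plan": [{"dp": [60, 195, 0], "roll": 0, "gripper": 0}, {"dp": [60, 195, 0], "roll": 0, "gripper": 0}, {"dp": [60, 195, 0], "roll": 0, "gripper": 0}, {"dp": [60, 195, 0], "roll": 0, "gripper": 0}, {"dp": [60, 195, -50], "roll": 0, "gripper": 0}, {"dp": [60, 195, -100], "roll": 0, "gripper": 0}, {"dp": [60, 195, -111], "roll": 0, "gripper": 0}, {"dp": [60, 195, -111], "roll": 0, "gripper": 0}]}}

```text
t: 2.9
tcp_pos: [443.8, 148.5, 145.6]
tcp_rot: [0.992, -0.128, -0.0, 0.0]
ft_force: [0.6, 0.3, 0.1]
width: 0.2
grip_force: 0.0
```

```bash
python3 - <<'E'
from h import *
s=monitor.sense(); print(s['t'],s['tcp_pos'].round(1),s['tcp_rot'].round(4),s['ft_force'].round(1))
a=cap('side')['frame'][130:290,180:400]; b=cap('top')['frame'][200:330,160:310]
cv2.imwrite('pics/c2.png',cv2.hconcat([cv2.resize(x,(400,300),interpolation=3)[:,:,::-1] for x in (a,b)]))
E
```

```text
2.9 [443.8 148.5 145.6] [ 9.918e-01 -1.280e-01 -3.000e-04  1.000e-04] [0.6 0.3 0.1]
```

View pics/c2.png

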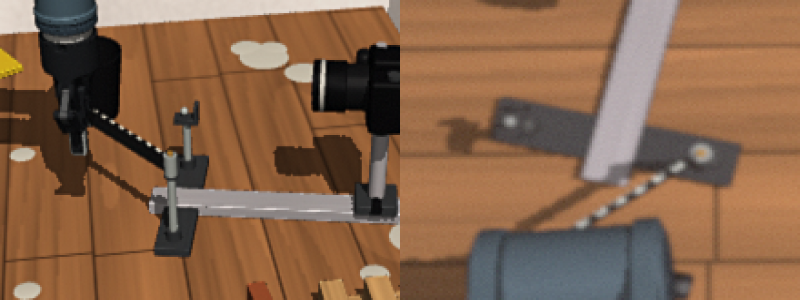

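The shut fingers stand behind the bar, clear of it (finger at (78,130) left, bar from (90,110) to (165,155)). Now I sweep the bar nearly shut.

Request:
{"api": "arm_command", "payload": {"plan": [{"dp": [25, 10, 0], "roll": 0, "gripper": 0}, {"dp": [40, 17, 0], "roll": 0, "gripper": 0}, {"dp": [54, 23, 0], "roll": 0, "gripper": 0}, {"dp": [68, 28, 0], "roll": 0, "gripper": 0}, {"dp": [82, 34, 0], "roll": 0, "gripper": 0}, {"dp": [96, 40, 0], "roll": 0, "gripper": 0}, {"dp": [110, 45, 0], "roll": 0, "gripper": 0}, {"dp": [116, 48, 0], "roll": 0, "gripper": 0}]}}

```text
t: 4.0
tcp_pos: [561.4, 197.2, 147.5]
tcp_rot: [0.992, -0.128, 0.002, -0.0]
ft_force: [-1.6, 0.2, 0.7]
width: -0.0
grip_force: 0.1
```

```bash
cat > bar.py <<'E'
from h import *
th=np.radians(-14.4); R=np.array([[np.cos(th),np.sin(th)],[-np.sin(th),np.cos(th)]])
for n in ('top','side'):
    p=cap(n); P=cloud(p).reshape(-1,3); f=p['frame'].reshape(-1,3).astype(int)
    S=P.copy(); S[:,:2]=(P[:,:2]-[585,176.6])@R.T
    with np.errstate(all='ignore'): m=(S[:,2]>118)&(S[:,2]<150)&(S[:,1]>-85)&(S[:,1]<100)&(S[:,0]>-50)&(S[:,0]<50)
    q=S[m]
    for y in range(-80,100,15):
        k=q[abs(q[:,1]-y)<7.5]
        if len(k): print(n,y,len(k),np.percentile(k[:,0],[5,50,95]).round(1),k[:,2].max().round())
s=monitor.sense(); print(s['t'],s['tcp_pos'].round(1),s['ft_force'].round(1),'tool stand',(R@(s['tcp_pos'][:2]-[585,176.6])).round(1))
E
python3 bar.py
```

```text
top -80 17 [-6.9 -4.7 -1.3] 143.0
top -65 21 [-8.5 -5.4 -1.7] 147.0
top -50 21 [-10.2  -7.3  -3.4] 146.0
top -35 23 [-11.8  -8.9  -4.6] 148.0
top -20 24 [-13.8 -10.5  -6.7] 144.0
top -5 3 [-13.9 -12.   -9.7] 144.0
side -80 5 [-2.   0.8  2.4] 142.0
side -65 9 [-4.5 -2.1  0.5] 142.0
side -50 9 [-6.9 -4.  -1.7] 143.0
side -35 11 [-9.4 -5.8 -2.7] 141.0
side -20 15 [-10.9  -5.7  -3.8] 141.0
side -5 37 [-32.3 -24.4  -6.1] 150.0
side 10 64 [-37.8 -22.1  -9.8] 150.0
side 25 13 [-17.4 -13.9  -9.6] 147.0
side 40 7 [-18.5 -16.2 -11.7] 142.0
side 55 8 [-20.3 -16.9 -14.1] 142.0
side 70 14 [-19.7 -15.4  12. ] 144.0
side 85 10 [-22.4  -4.7  12.7] 141.0
4.1 [560.7 197.2 146.7] [-0.1 -0.  -0.2] tool stand [-28.7  13.9]
```

Request:
{"api": "arm_command", "payload": {"plan": [{"dp": [3, -1, 0], "roll": 0, "gripper": 0}, {"dp": [6, -1.5, 0], "roll": 0, "gripper": 0}, {"dp": [8, -2, 0], "roll": 0, "gripper": 0}, {"dp": [10, -2.5, 0], "roll": 0, "gripper": 0}, {"dp": [11, -3, 0], "roll": 0, "gripper": 0}, {"dp": [12, -3, 0], "roll": 0, "gripper": 0}, {"dp": [12, -3, 0], "roll": 0, "gripper": 0}]}}

```text
t: 4.97
tcp_pos: [571.8, 193.9, 145.3]
tcp_rot: [0.992, -0.128, 0.0, 0.0]
ft_force: [-0.7, 0.2, -0.0]
width: -0.1
grip_force: 0.4
```

```bash
python3 bar.py
```

```text
top -80 17 [-5.2 -2.4  1.1] 142.0
top -65 21 [-5.4 -2.3  0.5] 147.0
top -50 22 [-6.  -3.2 -0.1] 145.0
top -35 13 [-5.2 -2.4  0.3] 144.0
top -20 12 [-3.9 -2.1 -0.2] 145.0
side -80 3 [-0.5 -0.3  1.5] 141.0
side -65 12 [-2.6  0.7  3.7] 143.0
side -50 14 [-0.5  2.6  3. ] 141.0
side -35 18 [-3.4  1.8  3. ] 142.0
side -20 10 [-3.2  0.4  2.6] 142.0
side -5 47 [-21.9 -11.8   2. ] 150.0
side 10 62 [-26.3 -10.2   1.7] 150.0
side 25 11 [-12.3  -0.8   1.7] 144.0
side 40 15 [-5.1 -0.4  1.2] 141.0
side 55 13 [-4.9 -0.3  0.8] 142.0
side 70 17 [-6.  -1.5 11.8] 142.0
side 85 13 [-6.1 -1.4 12.4] 142.0
5.075 [571.8 193.8 145.2] [-0.9  0.4  0.1] tool stand [-17.   13.4]
```

Request:
{"api": "arm_command", "payload": {"plan": [{"dp": [1, 0, 0], "roll": 0, "gripper": 0}, {"dp": [2, -0.5, 0], "roll": 0, "gripper": 0}, {"dp": [3, -1, 0], "roll": 0, "gripper": 0}, {"dp": [4, -1, 0], "roll": 0, "gripper": 0}]}}

```text
t: 5.58
tcp_pos: [574.0, 193.4, 145.0]
tcp_rot: [0.992, -0.127, -0.002, 0.0]
ft_force: [-9.9, 1.8, 5.9]
width: 0.1
grip_force: 4.8
```

A 10 N reaction means the bar is on its stop. Back off, rise, and go over the rosette.

Request:
{"api": "arm_command", "payload": {"plan": [{"dp": [-20, 5, 0], "roll": 0, "gripper": 0}, {"dp": [-43, 11, 0], "roll": 0, "gripper": 0}, {"dp": [-43, 11, 60], "roll": 0, "gripper": 0}, {"dp": [-45, 0, 115], "roll": 0, "gripper": 0}, {"dp": [-50, -60, 115], "roll": 10, "gripper": 1}, {"dp": [-53, -120, 115], "roll": 21.4, "gripper": 1}, {"dp": [-53, -180, 115], "roll": 21.4, "gripper": 1}, {"dp": [-53, -240, 115], "roll": 21.4, "gripper": 1}]}}

```text
t: 6.58
tcp_pos: [522.7, -47.8, 260.8]
tcp_rot: [0.998, 0.059, 0.001, 0.001]
ft_force: [1.1, -0.8, -0.7]
width: 72.1
grip_force: 0.0
```

```bash
sed -i 's/>-85)&(S\[:,1\]<100)/>-85)\&(S[:,1]<100)/' bar.py; python3 bar.py; python3 - <<'E'
from h import *
for n in ('top','side'):
    p=cap(n,n+'3'); P=cloud(p).reshape(-1,3); f=p['frame'].reshape(-1,3).astype(int)
    with np.errstate(all='ignore'): m=(abs(P[:,0]-521)<40)&(abs(P[:,1]+203)<60)&(P[:,2]>85)&(P[:,2]<112)&(f.min(1)>90)
    print(n,m.sum(), m.sum()>5 and cv2.minAreaRect(P[m][:,:2].astype(np.float32)))
print(monitor.sense()['tcp_pos'],monitor.sense()['tcp_rot'])
E
```

```text
top -80 16 [-4.6 -1.5  1.3] 143.0
top -65 21 [-5.  -2.3  0.9] 147.0
top -50 21 [-5.1 -2.1  1.3] 145.0
top -35 21 [-5.4 -2.3  0.6] 144.0
top -20 24 [-5.6 -2.4  1.2] 144.0
top -5 20 [-5.8 -2.6  0.2] 143.0
top 10 20 [-5.9 -2.9  0.8] 146.0
top 25 23 [-6.1 -3.3  0.2] 145.0
top 40 19 [-6.4 -3.9 -0.2] 145.0
top 55 22 [-6.6 -3.2 -0.3] 146.0
top 70 23 [-6.8 -3.6  7.5] 145.0
top 85 26 [-7.  -2.8  9.4] 145.0
side -80 3 [0.7 2.7 5.8] 142.0
side -65 16 [-1.5  2.3  4.8] 141.0
side -50 14 [-1.8  3.1  4.4] 143.0
side -35 14 [-1.5  3.1  4. ] 142.0
side -20 15 [-2.1  2.2  4. ] 142.0
side -5 16 [-2.2  1.9  3.9] 142.0
side 10 14 [-1.6  2.3  3.5] 141.0
side 25 10 [-2.9  1.8  3. ] 144.0
side 40 18 [-2.   2.2  3.8] 144.0
side 55 13 [-2.4  2.1  3. ] 142.0
side 70 10 [-3.9  0.2 11. ] 141.0
side 85 17 [-3.2  1.1 12.2] 141.0
6.675 [522.9 -51.7 260.7] [0.  0.5 0.5] tool stand [  -3.4 -236.6]
top 210 ((518.8895874023438, -202.6489715576172), (21.694229125976562, 56.10463333129883), 6.47274923324585)
side 262 ((521.3198852539062, -204.49298095703125), (21.874353408813477, 58.67100143432617), 6.5161614418029785)
[522.73009494 -47.18336442 260.44487039] [9.98370218e-01 5.70682558e-02 3.40422003e-04 7.53834046e-05]
```

Scale is shut (slope about 0.01, within calibration). Next, the grasp.

Request:
{"api": "arm_command", "payload": {"plan": [{"dp": [-2, -60, 0], "roll": 0, "gripper": 1}, {"dp": [-2, -120, 0], "roll": 0, "gripper": 1}, {"dp": [-2, -156, 0], "roll": 0, "gripper": 1}, {"dp": [-2, -156, -40], "roll": 0, "gripper": 1}, {"dp": [-2, -156, -90], "roll": 0, "gripper": 1}, {"dp": [-2, -156, -90], "roll": 0, "gripper": 1}]}}

```text
t: 7.52
tcp_pos: [518.4, -198.6, 166.4]
tcp_rot: [0.998, 0.06, -0.004, -0.003]
ft_force: [-0.5, -1.2, -0.2]
width: 85.4
grip_force: 0.0
```

```bash
python3 - <<'E'
from h import *
s=monitor.sense(); print(s['tcp_pos'].round(1),s['tcp_rot'].round(4),s['width'])
a=cap('side')['frame'][250:370,190:350]; b=cap('top')['frame'][210:330,320:480]
cv2.imwrite('pics/c4.png',cv2.hconcat([cv2.resize(x,(400,300),interpolation=3)[:,:,::-1] for x in (a,b)]))
E
```

```text
[ 518.4 -198.6  166.4] [ 0.9982  0.0597 -0.0035 -0.0027] 85.36975046412624
```

View pics/c4.png

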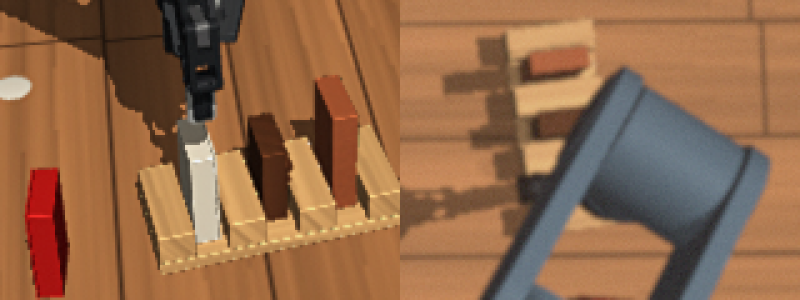

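The fingers sit straight above the cream block (near (200,110) left pane). Settle and read.

Request:
{"api": "arm_command", "payload": {"plan": [{"dp": [0, 0, 0], "roll": 0, "gripper": 1}, {"dp": [0, 0, 0], "roll": 0, "gripper": 1}]}}

```text
t: 7.88
tcp_pos: [521.7, -202.1, 172.4]
tcp_rot: [0.998, 0.059, 0.001, 0.001]
ft_force: [0.3, 0.7, -0.0]
width: 85.3
grip_force: 0.0
```

Request:
{"api": "arm_command", "payload": {"plan": [{"dp": [-1, -1, -30], "roll": 0, "gripper": 1}, {"dp": [-1, -1, -60], "roll": 0, "gripper": 1}, {"dp": [-1, -1, -77], "roll": 0, "gripper": 1}, {"dp": [-1, -1, -77], "roll": 0, "gripper": 1}, {"dp": [-1, -1, -77], "roll": 0, "gripper": 0.5}, {"dp": [-1, -1, -77], "roll": 0, "gripper": 0.5}, {"dp": [-1, -1, -77], "roll": 0, "gripper": 0.5}, {"dp": [-1, -1, -77], "roll": 0, "gripper": 0.5}], "force": 40}}

```text
t: 8.88
tcp_pos: [520.6, -203.2, 94.9]
tcp_rot: [0.998, 0.059, 0.001, 0.001]
ft_force: [-0.4, 1.1, 4.8]
width: 55.4
grip_force: 43.6
```

Request:
{"api": "arm_command", "payload": {"plan": [{"dp": [0, 0, 15], "roll": 0, "gripper": 0.5}, {"dp": [0, 0, 40], "roll": 0, "gripper": 0.5}, {"dp": [0, 0, 70], "roll": 0, "gripper": 0.5}, {"dp": [0, 0, 110], "roll": 0, "gripper": 0.5}, {"dp": [0, 0, 145], "roll": 0, "gripper": 0.5}, {"dp": [0, 20, 172], "roll": 0, "gripper": 0.5}, {"dp": [0, 60, 172], "roll": -5, "gripper": 0.5}, {"dp": [0, 100, 172], "roll": -10, "gripper": 0.5}]}}

```text
t: 9.88
tcp_pos: [519.3, -101.9, 266.4]
tcp_rot: [1.0, -0.03, 0.001, 0.0]
ft_force: [0.2, -0.0, -2.4]
width: 55.3
grip_force: 43.4
```

Request:
{"api": "arm_command", "payload": {"plan": [{"dp": [5, 40, 0], "roll": -3, "gripper": 0.5}, {"dp": [10, 80, 0], "roll": -6, "gripper": 0.5}, {"dp": [18, 120, 0], "roll": -8, "gripper": 0.5}, {"dp": [26, 160, 0], "roll": -10.8, "gripper": 0.5}, {"dp": [34, 200, 0], "roll": -10.8, "gripper": 0.5}, {"dp": [42, 240, 0], "roll": -10.8, "gripper": 0.5}, {"dp": [50, 270, 0], "roll": -10.8, "gripper": 0.5}, {"dp": [53, 283, 0], "roll": -10.8, "gripper": 0.5}]}}

```text
t: 10.88
tcp_pos: [572.4, 181.7, 265.7]
tcp_rot: [0.993, -0.122, -0.0, 0.0]
ft_force: [-0.1, -0.7, -2.4]
width: 55.4
grip_force: 43.4
```

Request:
{"api": "arm_command", "payload": {"plan": [{"dp": [0, 0, 0], "roll": 0, "gripper": 0.5}, {"dp": [0, 0, 0], "roll": 0, "gripper": 0.5}, {"dp": [0, 0, 0], "roll": 0, "gripper": 0.5}]}}

```text
t: 11.25
tcp_pos: [572.5, 179.2, 265.4]
tcp_rot: [0.992, -0.123, -0.0, 0.0]
ft_force: [0.5, 0.6, -1.8]
width: 55.2
grip_force: 43.4
```

```bash
cat > ros.py <<'E'
from h import *
s=monitor.sense(); print(s['t'],s['tcp_pos'].round(1),s['tcp_rot'].round(4),s['width'],s['ft_force'].round(1),s['wrist_torque'].round(2))
t=s['tcp_pos']; ims=[]
for n,c in (('side',(slice(80,260),slice(200,440))),('top',(slice(150,300),slice(180,380)))):
    p=cap(n); W=cloud(p); f=p['frame'].astype(int); P=W.reshape(-1,3); g=f.reshape(-1,3)
    with np.errstate(all='ignore'): m=(abs(P[:,0]-t[0])<45)&(abs(P[:,1]-t[1])<50)&(P[:,2]>t[2]-95)&(P[:,2]<t[2]+9)&(g.min(1)>85)&(g[:,0]-g[:,2]>5)
    Q=P[m]; print(n,len(Q))
    if len(Q)>10:
        r=cv2.minAreaRect(Q[:,:2].astype(np.float32)); print(r,np.percentile(Q[:,2],[2,98]))
    ims.append(cv2.resize(p['frame'][c],(400,300),interpolation=3)[:,:,::-1])
import sys; cv2.imwrite(f'pics/{sys.argv[1]}.png',cv2.hconcat(ims))
E
python3 ros.py c5; python3 bar.py | grep top
```

```text
11.25 [572.5 179.2 265.4] [ 9.924e-01 -1.231e-01 -0.000e+00  1.000e-04] 55.22447849179028 [ 0.5  0.6 -1.8] [-0.05 -0.01  0.02]
side 287
((573.5104370117188, 173.4902801513672), (68.87665557861328, 23.30030632019043), 71.9754638671875) [184.02805793 272.76575856]
top 1
top -80 15 [-4.6 -1.7  1.3] 145.0
top -65 22 [-5.1 -2.2  1.4] 145.0
top -50 20 [-5.2 -2.   1.4] 146.0
top -35 2 [-5.3 -4.7 -4. ] 138.0
top -20 1 [0.8 0.8 0.8] 135.0
```

View pics/c5.png

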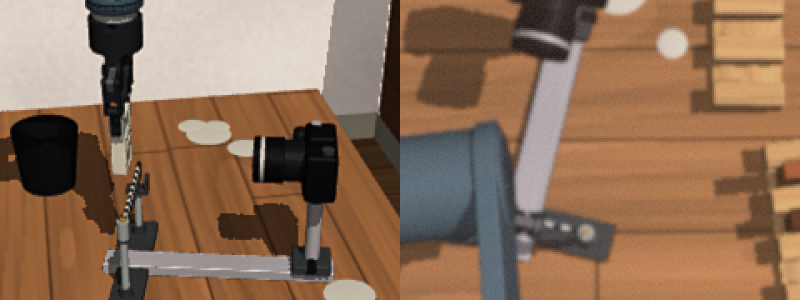

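The block hangs upright above the shut scale (left pane, block at (120,150)), and the heights match. Lower 27 mm.

Request:
{"api": "arm_command", "payload": {"plan": [{"dp": [1, 0, -8], "roll": 0, "gripper": 0.5}, {"dp": [1, 0, -16], "roll": 0, "gripper": 0.5}, {"dp": [1, 0, -23], "roll": 0, "gripper": 0.5}, {"dp": [1, 0, -27], "roll": 0, "gripper": 0.5}, {"dp": [1, 0, -27], "roll": 0, "gripper": 0.5}, {"dp": [1, 0, -27], "roll": 0, "gripper": 0.5}, {"dp": [1, 0, -27], "roll": 0, "gripper": 0.5}, {"dp": [1, 0, -27], "roll": 0, "gripper": 0.5}]}}

```text
t: 12.45
tcp_pos: [573.7, 180.3, 238.6]
tcp_rot: [0.992, -0.122, 0.0, -0.0]
ft_force: [1.0, 1.0, -2.4]
width: 55.5
grip_force: 43.4
```

```bash
python3 ros.py c6; python3 bar.py; python3 - <<'E'
from h import *
# block-to-scale relation in the same side picture
p=cap('side'); P=cloud(p).reshape(-1,3)
th=np.radians(-14.1); R=np.array([[np.cos(th),np.sin(th)],[-np.sin(th),np.cos(th)]])
S=P.copy(); S[:,:2]=(P[:,:2]-[585.5,176.8])@R.T
with np.errstate(all='ignore'):
  for z in range(120,250,8):
    m=(abs(S[:,2]-z)<4)&(abs(S[:,1])<45)&(abs(S[:,0]+5)<35); q=S[m]
    if m.sum()>3: print(z,m.sum(),np.percentile(q[:,0],[3,50,97]).round(1),np.percentile(q[:,1],[3,97]).round(1))
E
```

```text
12.45 [573.7 180.3 238.6] [ 9.925e-01 -1.224e-01  2.000e-04 -1.000e-04] 55.49962463374885 [ 1.   1.  -2.4] [-0.01 -0.02 -0.01]
side 277
((578.5426635742188, 175.9921875), (65.19637298583984, 23.873788833618164), 65.42678833007812) [158.3211827 245.6029164]
top 0
top -80 17 [-4.7 -1.9  1.2] 145.0
top -65 20 [-4.9 -2.2  1.2] 146.0
top -50 18 [-5.2 -2.5  1.1] 144.0
top -20 1 [1.2 1.2 1.2] 139.0
side -80 4 [-0.6  1.   2.8] 142.0
side -65 14 [-1.8  3.9  4.8] 141.0
side -50 12 [-1.7  0.7  4. ] 142.0
side -35 16 [-0.9  2.6  4.4] 144.0
side -20 18 [-2.8  2.8  3.6] 142.0
side -5 15 [-1.9  2.5  3.4] 142.0
side 10 11 [-2.9 -0.4  3.8] 143.0
side 25 15 [-2.2  2.3  3.4] 143.0
side 40 13 [-1.7  2.3  3.5] 142.0
side 55 12 [-3.3  0.5  3. ] 145.0
side 70 12 [-1.9  1.6 12.2] 141.0
side 85 18 [-4.2  1.  12. ] 140.0
12.65 [573.6 180.3 238.3] [ 0.9 -0.  -1.2] tool stand [-12.    0.8]
120 10 [2.  2.7 3.4] [-42.4  38.8]
128 15 [2.  3.  3.8] [-43.3  37.2]
136 41 [-3.5  2.   3.5] [-41.3  41.7]
144 26 [-3.3 -0.3  2.6] [-42.1  42.1]
152 5 [-19.7  -1.5  -1.3] [-23.6  16.5]
160 32 [-22.2  -4.2  -1.1] [-30.6  20.1]
168 42 [-22.   -8.2  -1.3] [-31.   20.3]
176 29 [-21.8 -11.3  -1.3] [-29.5  25.8]
184 30 [-20.6  -7.4  -0.1] [-31.4  24.4]
192 34 [-20.9  -5.7  -0. ] [-31.8  24.2]
200 45 [-20.6  -8.    0.9] [-31.  26.]
208 33 [-23.2  -6.7   1. ] [-31.2   5.2]
216 28 [-21.   -2.2   0.9] [-33.5  21.7]
224 39 [-22.3  -3.8  -1.3] [-41.   24.3]
232 34 [-22.4  -6.   -0.9] [-42.7  23.3]
240 44 [-21.3  -6.3  -0.6] [-44.   26.6]
248 47 [-22.1  -6.2  -1.1] [-42.   31.5]
```

View pics/c6.png

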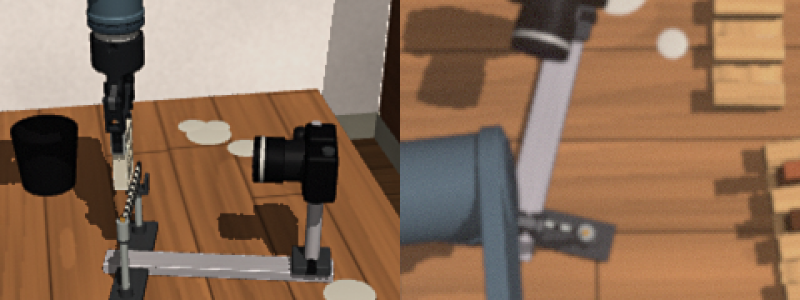

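Block face is about 3 mm behind the scale's face. Shift it slightly forward, settle, then hand in.

Request:
{"api": "arm_command", "payload": {"plan": [{"dp": [1.5, 0, 0], "roll": 0, "gripper": 0.5}, {"dp": [3, 0, 0], "roll": 0, "gripper": 0.5}, {"dp": [3, 0, 0], "roll": 0, "gripper": 0.5}, {"dp": [3, 0, 0], "roll": 0, "gripper": 0.5}, {"dp": [3, 0, 0], "roll": 0, "gripper": 0.5}, {"dp": [3, 0, 0], "roll": 0, "gripper": 0.5}, {"dp": [3, 0, 0], "roll": 0, "gripper": 0.5}, {"dp": [3, 0, 0], "roll": 0, "gripper": 0.5}]}}

```text
t: 13.7
tcp_pos: [576.6, 180.3, 238.3]
tcp_rot: [0.992, -0.122, 0.0, 0.0]
ft_force: [-0.3, 0.1, -2.0]
width: 56.0
grip_force: 43.4
```

```bash
python3 -c "
from h import *
s=monitor.sense();print(s['tcp_pos'],abs(s['dq']).max(),s['grip_force']);print(ticket.sign_off())"
```

```text
[576.56832948 180.31132703 238.30267279] 0.0023869295908976185 43.357436656951904
the job is handed in; nothing more can be done
None
```

I handed the job in at about 13.7 s, but sign-off returned no verdict. The scale is shut in its catch, and the cream rosette is held steady above it on the lens axis, within a few millimetres of the focus point by my camera measurements.

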